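# Put the drained chopping boards away in order of size

## Robot

A 6-joint arm with a two-finger parallel gripper is mounted at the origin on a cart in front of the work surface, level with it; the furniture and walls round the work are solid. World frame = base frame: x ahead of the robot, y to its left, z up, the work surface at z = 0. Lengths are in m, angles in rad, forces in N, time in s.
With the tool pointing down it reaches from about 0.375 to 0.75 m from the base axis. Payload 9 kg.
Tool frame: the origin (TCP) lies midway between the tips of the shut fingers; the grasp point (between the pads) lies env.grip_point_offset behind it (env.grip_point_offset is the distance from the TCP to the grasp point, in m); z points along the fingers, y is the direction in which the jaws open and shut (so a half turn about z gives the same grasp; the last joint's range is limited). The gripper opens to 85 mm and grips with 20 to 120 N. Pads are 22 mm wide; open, the fingers measure 114 mm over their backs; the gripper's body (76 mm by 85 mm) begins 54 mm behind the grasp point. The pads swing forward as they close: fully open they stand 13 mm farther back than shut.
Start: joints at [0.931, 0.104, 0.097, 1.564, 0, 1.353], TCP at [0.246, 0.547, 0.231] pointing down, gripper open.
Joint ranges: [-2.99, 2.99], [-0.84, 1.86], [-1.1, 1.16], [-1.84, 2.11], [-1.51, 1.56], [-3.14, 3.14]. Speed limits (rad/s): [2.22, 2.22, 2.57, 3.14, 3.14, 3.14].

## Interface

Orientations are given as a rotation vector (axis times angle).
In Python, from station import env, eyes, finder gives the robot as it stands.
- The arm moves only by the shell command python3 -m creep 'ROWS'. ROWS is JSON, a list of rows, each a list of 7 numbers: the shift along the tool's x, y, z in cm, then the turn, a rotation vector about the tool's x, y, z in degrees, then the opening, from 0 (shut) to 1 (fully open). A call has 1 to 8 rows; each row is the pose to reach, as a shift and turn from the pose commanded when the call began, along the tool's axes at that moment; what a row does not reach only later rows make up. A row lasts 1/12 s, in which the tool goes at most 41.7 mm and 7.16 degrees, less where a joint would pass 70% of its speed; a pose out of reach is approached as far as the arm can. A call with a gripper value outside its range is refused whole. The fingers move at their own pace and stop on an object; the grip force is fixed at half the most. Time passes only in rows, so rows that repeat a pose let the fingers close. It gives the time, the measured TCP pose, the force and the opening at its end, in the units of the state.
- env.get_obs(): the state, without advancing time (a new reading comes with each control period).
- eyes.capture(name): name is "scene" or "top" or "wrist"; returns (picture, depth): 400x640x3 uint8, red, green, blue; 400x640 float32, m along the optical axis (not along the pixel's ray), 0 where there is no reading.
- eyes.calibration(name): a dict with "fx", "fy", "cx", "cy" (pixels), "extrinsics" (4x4, takes a point from world to camera coordinates). Camera axes: x right, y up, looking along -z (the intrinsics and any distortion apply to the point x, -y, -z); pixel columns grow to the right and rows downward; lengths in m; the calibration is good to about 2 mm. A picture is of the moment at which its call begins: read the wrist's pose just before it. calibration takes no time and is no camera call; for the wrist camera it gives the pose at the moment of the call.
- env.close_job(): hands the job in, once; it reports no verdict.
Trained networks look in the newest picture that a camera, given by its name, has taken for a name from the list of things; names that differ only in an ending like _2 or _b are one class to them, and where a whole thing is asked for, a point or a joint stands for the part that bears it (a point fixed in the world has none). Each returns a list of dicts, best first, with "score" (0 to 1); they miss things now and then, are a little off and sometimes report something else, mostly with a low value. They report only what shows in the picture. A call takes as long as a camera call.
- finder.masks_of(target, camera): "mask" (400x640 bool, what is visible of it) and "bbox" ([left, top, right, bottom] in pixels, round what is visible of it).
- finder.tip_of(target, camera): "centre" ([column, row] in pixels: a listed point, or the origin of a listed thing).
The state is a dict: "time": time; "q": joint angles; "qvel": joint speeds; "tau": joint torques, N m; "tool_pos": TCP position; "tool_rot": TCP orientation; "force": force on the tool from outside, world axes, zero at the start; "wrist_torque": the same for the moment, N m; "opening": finger opening in m.
Only numpy, scipy, OpenCV 4.12 (cv2) and the standard library are available. Lean on these libraries where they do the work, as an engineer would, in place of code of your own. Each camera call takes 0.05 s, during which the arm holds its last target.

## Task

The four chopping boards have drained: move them from the white draining tray to the bamboo rack, one to a slot, in order of size from the largest at the back by the wall to the smallest at the front. Stand each board upright on its long edge, right down on the slat and about centred along its slot, lowering it in rather than dropping it. Leave the espresso cup and the washing-up bottle where they are.

Things in the scene. Friction and masses are not known exactly. Their poses are not given: they have to be found in the camera images.
- board_red: red chopping board, the largest: stiff plastic plate, 250 mm long, 160 mm high, 12 mm thick, about 450 g; hand hole 18 x 60 mm, 16 mm from one short end. Starts upright on a long edge between wire hoops of the white draining tray (places like the slots, 58 mm apart, lower edge at 22 mm). Origin: middle of its lower edge; x across its thickness, y along it, z up (top edge at 160 mm). Either way round is good.
- board_blue: blue chopping board, the second largest: stiff plastic plate, 225 mm long, 145 mm high, 12 mm thick, about 370 g; hand hole 18 x 60 mm, 16 mm from one short end. Starts upright on a long edge between wire hoops of the white draining tray (places like the slots, 58 mm apart, lower edge at 22 mm). Origin: middle of its lower edge; x across its thickness, y along it, z up (top edge at 145 mm). Either way round is good.
- board_yellow: yellow chopping board, the third largest: stiff plastic plate, 200 mm long, 130 mm high, 12 mm thick, about 290 g; hand hole 18 x 60 mm, 16 mm from one short end. Starts upright on a long edge between wire hoops of the white draining tray (places like the slots, 58 mm apart, lower edge at 22 mm). Origin: middle of its lower edge; x across its thickness, y along it, z up (top edge at 130 mm). Either way round is good.
- board_green: green chopping board, the smallest: stiff plastic plate, 175 mm long, 115 mm high, 12 mm thick, about 230 g; hand hole 18 x 60 mm, 16 mm from one short end. Starts upright on a long edge between wire hoops of the white draining tray (places like the slots, 58 mm apart, lower edge at 22 mm). Origin: middle of its lower edge; x across its thickness, y along it, z up (top edge at 115 mm). Either way round is good.
- slot_1: slot of the fixed bamboo rack, the rearmost one, nearest the wall, for the largest board: slat with two wire hoops 105 mm long, open at both ends; gap 18 mm up to 50 mm above the slat, flared to 34 mm at the hoop tops, 73 mm up. Origin: middle of the slat's upper face, where the board's edge rests (24 mm over the worktop); x across the slot to the back, y along it, z up. Slots 58 mm apart.
- slot_2: slot of the fixed bamboo rack, the second from the back, for the second largest board: slat with two wire hoops 105 mm long, open at both ends; gap 18 mm up to 50 mm above the slat, flared to 34 mm at the hoop tops, 73 mm up. Origin: middle of the slat's upper face, where the board's edge rests (24 mm over the worktop); x across the slot to the back, y along it, z up. Slots 58 mm apart.
- slot_3: slot of the fixed bamboo rack, the third from the back, for the third largest board: slat with two wire hoops 105 mm long, open at both ends; gap 18 mm up to 50 mm above the slat, flared to 34 mm at the hoop tops, 73 mm up. Origin: middle of the slat's upper face, where the board's edge rests (24 mm over the worktop); x across the slot to the back, y along it, z up. Slots 58 mm apart.
- slot_4: slot of the fixed bamboo rack, the front one, nearest the robot, for the smallest board: slat with two wire hoops 105 mm long, open at both ends; gap 18 mm up to 50 mm above the slat, flared to 34 mm at the hoop tops, 73 mm up. Origin: middle of the slat's upper face, where the board's edge rests (24 mm over the worktop); x across the slot to the back, y along it, z up. Slots 58 mm apart.
- cup: bystander, to be left alone: white espresso cup, terracotta inside, 62 mm across, 51 mm high, in front of the racks near the robot. Origin: on its underside, between cup and handle.
- soap: bystander, to be left alone: the green washing-up liquid bottle, 51 x 86 mm and 235 mm high, behind the racks. Origin: middle of its underside.

How it is judged:
At the end, for the whole second after the job is handed in: Red board in slot_1 (back), blue in slot_2, yellow in slot_3, green in slot_4: each down on its slat (6 mm), middle within 10 mm across and 30 mm along the slot, leaning and turned less than 0.2 rad, released, at rest (x of board_red in the frame of slot_1 between -0.01 and 0.01 m and y of board_red in the frame of slot_1 between -0.03 and 0.03 m and z of board_red in the frame of slot_1 between -0.005 and 0.006 m and angle between each of board_red, board_blue, board_yellow, board_green's own z axis and vertical below 0.2 rad and angle between the x axis of board_red and the x axis of slot_1, either way round below 0.2 rad and linear speed of each of board_red, board_blue, board_yellow, board_green below 0.02 m/s and angular speed of each of board_red, board_blue, board_yellow, board_green below 0.5 rad/s and contact force between the fingers and board_red below 0.1 N and x of board_blue in the frame of slot_2 between -0.01 and 0.01 m and y of board_blue in the frame of slot_2 between -0.03 and 0.03 m and z of board_blue in the frame of slot_2 between -0.005 and 0.006 m and angle between the x axis of board_blue and the x axis of slot_2, either way round below 0.2 rad and contact force between the fingers and board_blue below 0.1 N and x of board_yellow in the frame of slot_3 between -0.01 and 0.01 m and y of board_yellow in the frame of slot_3 between -0.03 and 0.03 m and z of board_yellow in the frame of slot_3 between -0.005 and 0.006 m and angle between the x axis of board_yellow and the x axis of slot_3, either way round below 0.2 rad and contact force between the fingers and board_yellow below 0.1 N and x of board_green in the frame of slot_4 between -0.01 and 0.01 m and y of board_green in the frame of slot_4 between -0.03 and 0.03 m and z of board_green in the frame of slot_4 between -0.005 and 0.006 m and angle between the x axis of board_green and the x axis of slot_4, either way round below 0.2 rad and contact force between the fingers and board_green below 0.1 N); the robot touches nothing.
It fails at once if the espresso cup or the washing-up bottle is shifted by more than 20 mm or tipped by more than 0.3 rad (distance of any of cup, soap from where it was at the start of the episode above 0.02 m or angle between any of cup, soap's own z axis and vertical above 0.3 rad).
It fails at once if a board is dropped: out of the gripper's hold it moves faster than 0.8 m/s (a free fall of some 33 mm) ((linear speed of board_red above 0.8 m/s and contact force between the fingers and board_red below 0.05 N) or (linear speed of board_blue above 0.8 m/s and contact force between the fingers and board_blue below 0.05 N) or (linear speed of board_yellow above 0.8 m/s and contact force between the fingers and board_yellow below 0.05 N) or (linear speed of board_green above 0.8 m/s and contact force between the fingers and board_green below 0.05 N)).
It also fails if it takes over 120 s, if anything falls off the work surface, if the arm or the gripper's body presses on something with over 40 N, if the wrist force passes 120 N, or if a joint passes its speed limit or range.

## Working session

There is one attempt and no reset: what is moved stays moved. The work goes in short steps, Python scripts to look and compute and a shell command to move; the robot and the scene stay as the last step left them, time stands still between calls to the robot, and variables do not carry over. Pictures are saved under pics/ and viewed, and the job is handed in when it is done.

```bash
ls; mkdir -p pics
python3 - <<'E'
from station import env, eyes, finder
import cv2
o=env.get_obs(); print({k:o[k] for k in('time','tool_pos','tool_rot','force','opening')}, env.grip_point_offset)
for n in("scene","top"):
    p,d=eyes.capture(n); cv2.imwrite(f"pics/{n}0.png",p[:,:,::-1])
    c=eyes.calibration(n); print(n,c)
E
```

```text
pics
{'time': 0.0, 'tool_pos': array([0.24541237, 0.54713329, 0.23052756]), 'tool_rot': array([-6.57547872e-01, -3.07144515e+00,  1.93569907e-03]), 'force': array([-0.17534242, -0.17739951, -0.51727399]), 'opening': 0.0853334982745215} 0.0187
scene {'fx': 453.27319540220714, 'fy': 453.27319540220714, 'cx': 323.0593103899455, 'cy': 195.56568869040154, 'extrinsics': array([[ 0.8067497 , -0.59072412,  0.01413997, -0.46551368],
       [ 0.31408722,  0.44897135,  0.83652492, -0.24580501],
       [-0.50050389, -0.67042505,  0.54774639, -0.81382881],
       [ 0.        ,  0.        ,  0.        ,  1.        ]])}
top {'fx': 427.06654103203823, 'fy': 427.06654103203823, 'cx': 314.7469813925078, 'cy': 206.45587312109907, 'extrinsics': array([[-0.01529482, -0.99966797,  0.02073712, -0.01358119],
       [ 0.99835928, -0.01412369,  0.05549116, -0.54970791],
       [-0.05517985,  0.02155182,  0.99824381, -1.10133179],
       [ 0.        ,  0.        ,  0.        ,  1.        ]])}
```

View pics/scene0.png

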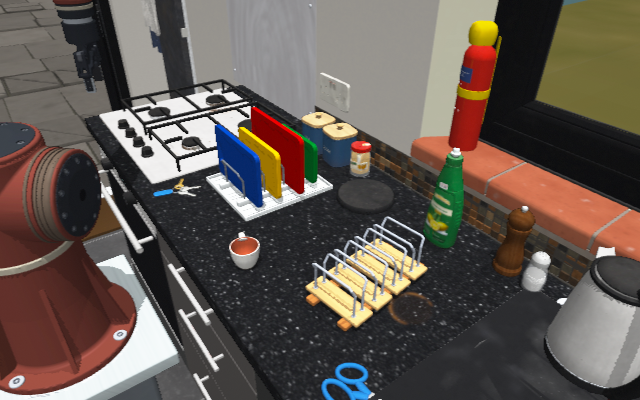

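View pics/top0.png

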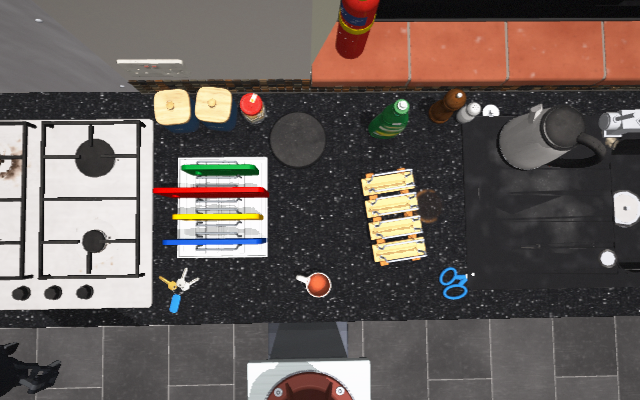

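```bash
cat > h.py <<'E'
from station import env, eyes, finder
import numpy as np, cv2
from scipy.spatial.transform import Rotation as R
def world(n,d,mask):
    c=eyes.calibration(n); v,u=np.nonzero(mask&(d>0)); z=d[v,u]
    P=np.c_[(u-c['cx'])/c['fx']*z, -(v-c['cy'])/c['fy']*z, -z]
    E=np.array(c['extrinsics']); return (P-E[:3,3])@E[:3,:3]
def pix(n,p):
    c=eyes.calibration(n);E=np.array(c['extrinsics']);q=E[:3,:3]@np.array(p)+E[:3,3]
    return c['cx']+c['fx']*q[0]/-q[2], c['cy']+c['fy']*q[1]/q[2]
E
python3 - <<'E'
from h import *
np.set_printoptions(precision=4,suppress=True)
ex={}
for cam in("top","scene"):
    p,d=eyes.capture(cam)
    for n in("board_red","board_blue","board_yellow","board_green","slot_1","cup","soap"):
        ms=finder.masks_of(n,cam)
        print(cam,n,[(round(m['score'],2),[int(b) for b in m['bbox']]) for m in ms[:5]])
        if not ms: continue
        P=world(cam,d,ms[0]['mask'])
        print('   ext',np.percentile(P,[2,50,98],axis=0).tolist() if len(P) else None)
        if n.startswith('board'):
            H={'red':.160,'blue':.145,'yellow':.13,'green':.115}[n[6:]]+.022
            T=P[abs(P[:,2]-H)<.012]
            if len(T)>10:
                c=T.mean(0); u,s,vt=np.linalg.svd((T-c)[:,:2],full_matrices=False); dd=vt[0]*np.sign(vt[0][1])
                s=(T-c)[:,:2]@dd; print('   top edge',len(T),c,'ang from +y',np.degrees(np.arctan2(-dd[0],dd[1])),'ends',np.percentile(s,[1,99]),'mid',c[:2]+dd*np.percentile(s,[1,99]).mean(), np.percentile(T[:,2],[5,50,95]))
    for t in finder.tip_of("slot_1",cam): print('tip',t)
E
```

```text
top board_red [(0.73, [151, 184, 269, 198]), (0.33, [170, 217, 261, 221])]
   ext [[0.5746788726805805, 0.09768053160163737, 0.04833584017245685], [0.5765548460755725, 0.22052999913226848, 0.17842219705439313], [0.5867782202794275, 0.33832105788176686, 0.18480441584456928]]
   top edge 615 [0.5808 0.2168 0.1813] ang from +y -0.552366780452839 ends [-0.1173  0.1215] mid [0.5808 0.2189] [0.1772 0.1816 0.1845]
top board_blue [(0.81, [161, 237, 266, 246])]
   ext [[0.4594037855753742, 0.10407418150553964, 0.03937541388032878], [0.4662938260171843, 0.2065371364160862, 0.16634212798338813], [0.47199382037904497, 0.3200384518273117, 0.17031846841937007]]
   top edge 542 [0.4655 0.2118 0.1667] ang from +y -0.31243357461815874 ends [-0.1053  0.1111] mid [0.4656 0.2146] [0.1627 0.1669 0.1699]
top board_yellow [(0.79, [169, 215, 261, 223])]
   ext [[0.5169372766784738, 0.11166281019257149, 0.022801948960199128], [0.5217899491366946, 0.21355666065024476, 0.150863968503695], [0.5288617658176382, 0.3031052126223449, 0.1557328589413712]]
   top edge 439 [0.5232 0.2099 0.1514] ang from +y -0.6282171
[... 3343 characters left out ...]
03096, 0.0984157740639663]]
scene cup [(0.72, [230, 234, 258, 271])]
   ext [[0.32439051810714115, -0.05732292291509512, 0.004712586110290714], [0.3559024763870782, -0.019826169622600406, 0.03640217452279343], [0.3812826981970614, 0.01389798820987537, 0.052383146629081605]]
scene soap [(0.94, [426, 149, 464, 247])]
   ext [[0.7301794493110721, -0.2499334849481411, 0.009477124629607746], [0.7382586643063925, -0.2235394576638201, 0.11199830429133373], [0.7642057435073591, -0.1817556431503631, 0.2271963082409527]]
tip {'centre': [333.2, 299.3], 'score': 0.84}
tip {'centre': [396.7, 256.8], 'score': 0.79}
tip {'centre': [357.1, 283.1], 'score': 0.65}
tip {'centre': [377.0, 269.1], 'score': 0.63}
```

Run:
```python
import cv2
p=cv2.imread('pics/top0.png'); cv2.imwrite('pics/top0c.png',cv2.resize(p[150:280,340:450],None,fx=5,fy=4.5,interpolation=cv2.INTER_CUBIC))
cv2.imwrite('pics/top0t.png',cv2.resize(p[145:270,140:290],None,fx=5,fy=4.5,interpolation=cv2.INTER_CUBIC))
```

```text
(no output)
```

View pics/top0c.png

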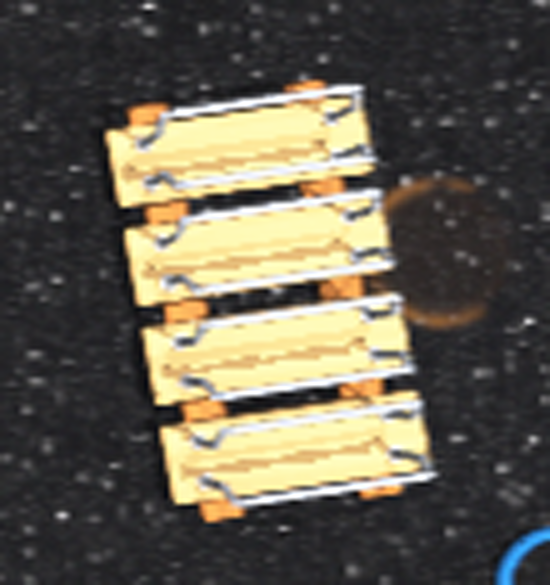

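View pics/top0t.png

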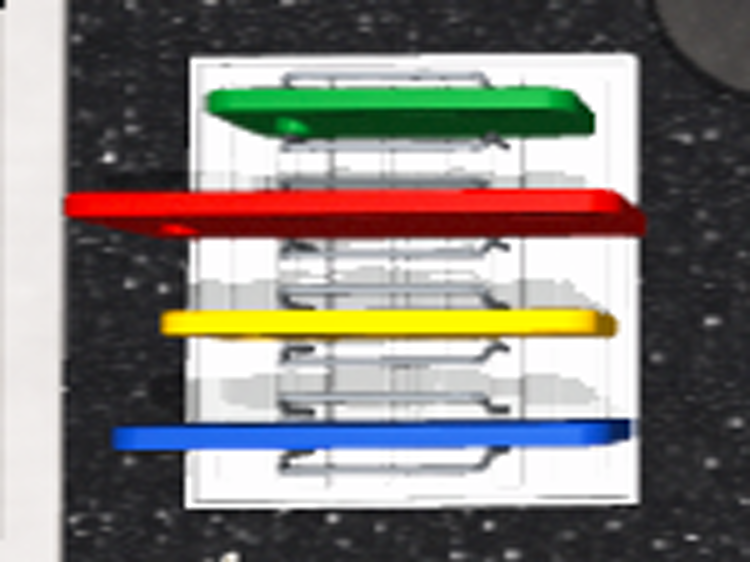

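Run:
```python
from h import *
np.set_printoptions(precision=4,suppress=True)
A=[]
for cam in("top","scene"):
    p,d=eyes.capture(cam)
    P=world(cam,d,np.ones(d.shape,bool)); C=p[d>0]  # same order
    k=(P[:,0]>.37)&(P[:,0]<.70)&(P[:,1]<-.12)&(P[:,1]>-.33)
    P=P[k]; C=C[k].astype(int)
    wood=(C[:,0]-C[:,2]>50)&(abs(P[:,2]-.024)<.006)&(C[:,0]>180)
    W=P[wood]
    wire=P[(P[:,2]>.088)&(P[:,2]<.105)]
    print(cam,len(W),len(wire),np.median(W[:,2]))
    for X,nm in((W,'wood'),(wire,'wire')):
        if len(X)<20: continue
        r=cv2.minAreaRect((X[:,:2]*1000).astype(np.float32)); print(nm,r)
    # best yaw by projection sharpness of wood
    best=None
    for a in np.radians(np.arange(-2,20,.25)):
        t=W[:,0]*np.cos(a)+W[:,1]*np.sin(a)   # across axis
        h,_=np.histogram(t,bins=np.arange(.2,.8,.002)); s=(h.astype(float)**2).sum()
        if best is None or s>best[0]: best=(s,a)
    a=best[1]; print('yaw',np.degrees(a))
    for X,nm in((W,'wood'),(wire,'wire')):
        t=X[:,0]*np.cos(a)+X[:,1]*np.sin(a); s=-X[:,0]*np.sin(a)+X[:,1]*np.cos(a)
        h,e=np.histogram(t,bins=np.arange(t.min(),t.max()+.004,.004)); print(nm,'t0',e[0],h.tolist())
        print('  along',np.percentile(s,[0.5,2,50,98,99.5]))
        for b in np.arange(t.min(),t.max(),.058):
            k=(t>=b)&(t<b+.058); print('   ',np.percentile(t[k],[3,97]),np.percentile(s[k],[1,99]),np.percentile(s[k],[1,99]).mean())
    tips=finder.tip_of("slot_1",cam)
    for T in tips:
        c=eyes.calibration(cam);E=np.array(c['extrinsics']);u,v=T['centre']
        r=E[:3,:3].T@np.array([(u-c['cx'])/c['fx'],-(v-c['cy'])/c['fy'],-1]);o=-E[:3,:3].T@E[:3,3]
        q=o+r*(.024-o[2])/r[2]; print('tip',q,'t,s',q[0]*np.cos(a)+q[1]*np.sin(a),-q[0]*np.sin(a)+q[1]*np.cos(a))
```

```text
top 2777 677 0.023496631382096598
wood ((517.0167236328125, -225.8209228515625), (228.69163513183594, 135.87709045410156), 7.963279724121094)
wire ((521.5503540039062, -224.3363037109375), (218.06640625, 101.45001983642578), 8.312899589538574)
yaw -1.0
wood t0 0.4082248193894569 [17, 19, 41, 70, 54, 98, 44, 90, 46, 91, 41, 59, 20, 20, 33, 14, 30, 24, 77, 48, 92, 44, 93, 57, 81, 66, 19, 10, 3, 25, 11, 21, 25, 73, 44, 90, 51, 84, 74, 70, 51, 27, 20, 15, 40, 21, 43, 35, 74, 45, 81, 48, 93, 53, 76, 39, 29, 12, 6]
  along [-0.2925 -0.2841 -0.2128 -0.143  -0.1376]
    [0.4137 0.4628] [-0.2936 -0.1632] -0.2283787411485956
    [0.4705 0.5148] [-0.2864 -0.1535] -0.21992797993836705
    [0.5276 0.5774] [-0.2744 -0.1432] -0.20882124862546025
    [0.5851 0.6351] [-0.2667 -0.1353] -0.20101690143316148
    [0.6403 0.6409] [-0.2588 -0.2437] -0.2512451576237121
wire t0 0.41106158147814 [14, 27, 13, 25, 8, 0, 0, 0, 0, 5, 24, 13, 26, 18, 5, 25, 26, 13, 14, 1, 0, 0, 0, 2, 20, 13, 26, 23, 5, 23, 27, 13, 20, 1, 0, 0, 0, 0, 13, 14, 26, 21, 7, 19, 21, 17, 22, 3, 0, 0, 0, 1, 8, 14, 27, 14, 20]
  along [-0.2
[... 1453 characters left out ...]
0, 0, 0, 0, 0, 0, 63, 68, 2, 0, 0, 86, 41, 0, 0, 0, 0, 0, 0, 0, 6, 103, 13, 0, 0, 20, 91, 8, 0, 0, 0, 0, 0, 0, 0, 65, 48, 2]
  along [-0.3458 -0.3442 -0.2995 -0.247  -0.2451]
    [0.3794 0.4222] [-0.346  -0.2469] -0.2964241369918723
    [0.4371 0.4807] [-0.3449 -0.2461] -0.2954985720355416
    [0.4951 0.5383] [-0.3444 -0.2458] -0.2951277698808231
    [0.5527 0.5963] [-0.344  -0.2461] -0.2950263913693957
tip [ 0.4926 -0.2265  0.024 ] t,s 0.45756308022814635 -0.2908908261976063
tip [ 0.4332 -0.2349  0.024 ] t,s 0.39755646267894434 -0.2911317706343631
tip [ 0.6078 -0.22    0.024 ] t,s 0.5726205003985242 -0.2999125006833659
tip [ 0.5473 -0.2212  0.024 ] t,s 0.5124302444385371 -0.2929346934764814
```

```bash
python3 -m creep '[[0,0,0,0,0,7,0.45],[0,0,0,0,0,14,0.45],[0,0,0,0,0,21,0.45],[0,0,0,0,0,28,0.45],[0,0,0,0,0,35,0.45],[0,0,0,0,0,42,0.45],[0,0,0,0,0,49,0.45],[0,0,0,0,0,56,0.45]]'; python3 -m creep '[[0,0,0,0,0,5,0.45],[0,0,0,0,0,9.9,0.45],[0,0,0,0,0,9.9,0.45]]'
```

```text
time: 1.87
tool_pos: [0.2456, 0.5475, 0.2313]
tool_rot: [-2.03, -2.397, -0.0]
force: [-1.4, -0.1, -1.0]
opening: 0.0383
time: 2.12
tool_pos: [0.2457, 0.5474, 0.2313]
tool_rot: [2.227, 2.216, 0.0]
force: [1.1, 0.3, 0.6]
opening: 0.038
```

```bash
python3 -m creep '[[-2,2,-1,0,0,0,0.45],[-4.5,4.5,-2,0,0,0,0.45],[-7,7,-2,0,0,0,0.45],[-9.5,9.5,-2,0,0,0,0.45],[-12,12,-2,0,0,0,0.45],[-14.5,14.5,-2,0,0,0,0.45],[-17,17,-2,0,0,0,0.45],[-20,20,-2,0,0,0,0.45]]'; python3 -m creep '[[-3,3,0,0,0,0,0.45],[-6,6,0,0,0,0,0.45],[-8.5,9,0,0,0,0,0.45],[-10.5,11,0,0,0,0,0.45],[-12.2,12.5,0,0,0,0,0.45],[-13,13.5,0,0,0,0,0.45],[-13,13.5,0,0,0,0,0.45],[-13,13.5,0,0,0,0,0.45]]'
python3 - <<'E'
from h import *
p,d=eyes.capture("wrist"); cv2.imwrite("pics/w1.png",p[:,:,::-1])
np.set_printoptions(precision=4,suppress=True)
for n,H in(("board_red",.182),("board_yellow",.152),("board_green",.137)):
    for m in finder.masks_of(n,"wrist")[:1]:
        P=world("wrist",d,m['mask']); T=P[abs(P[:,2]-H)<.008]
        if len(T)<20: print(n,'few');continue
        c=T.mean(0); vt=np.linalg.svd((T-c)[:,:2],full_matrices=False)[2]; dd=vt[0]*np.sign(vt[0][1])
        s=(T-c)[:,:2]@dd; print(n,m['score'],len(T),c,np.degrees(np.arctan2(-dd[0],dd[1])),'mid',c[:2]+dd*np.percentile(s,[1,99]).mean(),np.percentile(s,[1,99]))
o=env.get_obs(); print(o['tool_pos'],o['force'])
E
```

```text
time: 2.78
tool_pos: [0.4454, 0.3468, 0.2516]
tool_rot: [-2.218, -2.225, -0.001]
force: [1.0, -0.4, -0.7]
opening: 0.0381
time: 3.45
tool_pos: [0.5796, 0.2178, 0.2512]
tool_rot: [-2.221, -2.221, 0.0]
force: [0.4, -0.1, -0.1]
opening: 0.0387
board_red 0.85 6016 [0.5814 0.2443 0.1819] -0.2360927257477873 mid [0.5813 0.2255] [-0.135   0.0973]
board_yellow 0.96 3280 [0.5243 0.2433 0.1513] -0.23256023698119002 mid [0.5243 0.2372] [-0.0765  0.0644]
board_green 0.72 2724 [0.6385 0.2297 0.1365] -0.09307178530877497 mid [0.6385 0.2248] [-0.0733  0.0635]
[0.579  0.2188 0.2516] [-1.0996  0.1663  0.8116]
```

View pics/w1.png

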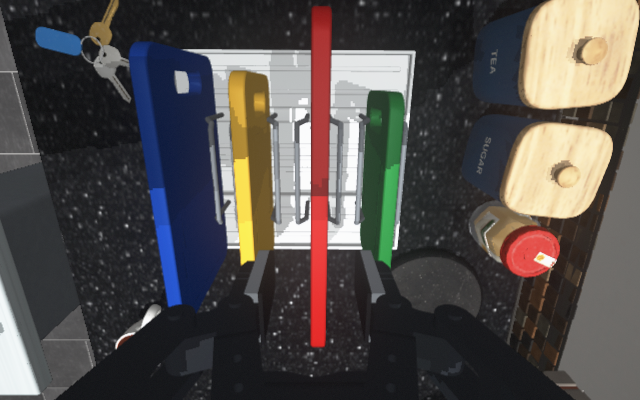

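Wrist view: red's top edge runs at columns 312–330, midway between the fingers (258 and 372); the neighbours are clear of them. Descend and grip.

```bash
python3 -m creep '[[0,0.1,2,0,0,0,0.45],[0,0.1,4.5,0,0,0,0.45],[0,0.1,7,0,0,0,0.45],[0,0.1,9,0,0,0,0.45],[0,0.1,10.2,0,0,0,0.45],[0,0.1,10.8,0,0,0,0.45],[0,0.1,10.8,0,0,0,0.45],[0,0.1,10.8,0,0,0,0]]'; python3 -m creep '[[0,0,0,0,0,0,0],[0,0,0,0,0,0,0],[0,0,0,0,0,0,0],[0,0,0,0,0,0,0],[0,0,0,0,0,0,0],[0,0,-0.3,0,0,0,0],[0,0,-0.8,0,0,0,0],[0,0,-1.5,0,0,0,0]]'
```

```text
time: 4.32
tool_pos: [0.581, 0.2179, 0.1444]
tool_rot: [2.222, 2.22, 0.002]
force: [0.1, 0.2, 0.1]
opening: 0.0277
time: 4.98
tool_pos: [0.58, 0.2174, 0.1577]
tool_rot: [-2.222, -2.219, 0.003]
force: [-0.1, 0.3, -4.5]
opening: 0.0111
```

```bash
python3 -m creep '[[0,0,-1,0,0,0,0],[0,0,-3,0,0,0,0],[0,0,-5,0,0,0,0],[0,0,-7,0,0,0,0],[0,0,-8.5,0,0,0,0],[0,0,-9.2,0,0,0,0],[-1,0,-9.2,0,0,0,0],[-3,0,-9.2,0,0,0,0]]'; python3 -m creep '[[-2.5,0.2,0,0,0,-1,0],[-5,0.4,0,0,0,-2,0],[-8,0.6,0,0,0,-3,0],[-11,0.8,0,0,0,-4,0],[-14,1,0,0,0,-5,0],[-17,1.2,0,0,0,-6,0],[-20,1.4,0,0,0,-7,0],[-23,1.6,0,0,0,-8,0]]'
```

```text
time: 5.65
tool_pos: [0.5806, 0.1884, 0.2502]
tool_rot: [-2.22, -2.222, -0.001]
force: [0.6, -0.0, -4.8]
opening: 0.0112
time: 6.32
tool_pos: [0.5956, -0.0444, 0.2491]
tool_rot: [-2.061, -2.369, 0.001]
force: [0.8, 0.1, -5.4]
opening: 0.0115
```

```bash
python3 -m creep '[[-3,-0.2,0,0,0,0,0],[-6,-0.4,0,0,0,0,0],[-9,-0.6,0,0,0,0,0],[-12,-0.8,0,0,0,0,0],[-14.5,-1,0,0,0,0,0],[-16.2,-1.15,0,0,0,0,0],[-16.9,-1.15,0,0,0,0,0],[-16.9,-1.15,0,0,0,0,0]]'
cat > look.py <<'E'
import sys
from h import *
np.set_printoptions(precision=4,suppress=True)
tag,color=sys.argv[1],sys.argv[2]
for cam in("top","scene","wrist"):
    p,d=eyes.capture(cam); cv2.imwrite(f"pics/{tag}_{cam}.png",p[:,:,::-1])
    for m in finder.masks_of("board_"+color,cam)[:1]:
        P=world(cam,d,m['mask']); top=np.percentile(P[:,2],97); T=P[P[:,2]>top-.008]
        c=T.mean(0); vt=np.linalg.svd((T-c)[:,:2],full_matrices=False)[2]; dd=vt[0]*np.sign(vt[0][1])
        s=(T-c)[:,:2]@dd; e=np.percentile(s,[1,99])
        print(cam,round(m['score'],2),len(T),'top z',top,'minz',np.percentile(P[:,2],2),'mid',c[:2]+dd*e.mean(),'yaw',np.degrees(np.arctan2(-dd[0],dd[1])),'len',e[1]-e[0])
    P=world(cam,d,np.ones(d.shape,bool)); C=p[d>0].astype(int)
    k=(P[:,0]>.37)&(P[:,0]<.70)&(P[:,1]<-.10)&(P[:,1]>-.35)&(P[:,2]>.088)&(P[:,2]<.105)&(C.max(1)-C.min(1)<45)
    W=P[k]
    a=np.radians(8); t=W[:,0]*np.cos(a)+W[:,1]*np.sin(a); s=-W[:,0]*np.sin(a)+W[:,1]*np.cos(a)
    h,e=np.histogram(t,bins=np.arange(.37,.612,.003)); print('wires',[(round(float(e[i]),3),int(h[i])) for i in range(len(h)) if h[i]>15])
o=env.get_obs(); q=o['tool_pos']; print(q,o['tool_rot'],o['force'],'tool t,s',q[0]*np.cos(a)+q[1]*np.sin(a),-q[0]*np.sin(a)+q[1]*np.cos(a))
E
python3 look.py r1 red
```

```text
time: 6.98
tool_pos: [0.6079, -0.2128, 0.2493]
tool_rot: [-2.064, -2.367, 0.0]
force: [0.1, 1.0, -4.9]
opening: 0.0113
top 0.73 343 top z 0.28747933213368554 minz 0.002773156561207448 mid [ 0.5968 -0.1451] yaw 7.686342952807758 len 0.10982210435454857
wires [(0.532, 28), (0.55, 38), (0.553, 19)]
scene 0.78 639 top z 0.28699558005264847 minz 0.13365163316347703 mid [ 0.6048 -0.2129] yaw 8.025352944845055 len 0.23347962354924465
wires [(0.376, 39), (0.379, 88), (0.415, 53), (0.418, 78), (0.436, 91), (0.439, 26), (0.472, 18), (0.475, 86), (0.478, 29), (0.493, 66), (0.496, 52), (0.532, 70), (0.535, 46), (0.55, 42), (0.553, 65), (0.589, 48), (0.592, 59)]
wrist 0.85 13173 top z 0.28825176583786366 minz 0.28546125632556973 mid [ 0.6021 -0.1721] yaw 7.980424995755727 len 0.1318126773870628
wires [(0.376, 105), (0.379, 488), (0.382, 86), (0.415, 114), (0.418, 413), (0.421, 35), (0.433, 43), (0.436, 336), (0.439, 184), (0.472, 62), (0.475, 336), (0.478, 128), (0.493, 272), (0.496, 304), (0.532, 304), (0.535, 200), (0.55, 196), (0.553, 333), (0.589, 256), (0.592, 298)]
[ 0.6085 -0.2101  0.2505] [2.0605 2.3713 0.0004] [ 0.4839  0.3913 -4.8583] tool t,s 0.573362328534854 -0.2927801761731353
```

```bash
python3 -c "
import cv2
p=cv2.imread('pics/r1_top.png')[130:290,300:480];s=cv2.imread('pics/r1_scene.png')[120:330,270:470]
cv2.imwrite('pics/r1.png',cv2.hconcat([cv2.resize(p,(400,480)),cv2.resize(s,(400,480))]))"
```

```text
(no output)
```

View pics/r1.png

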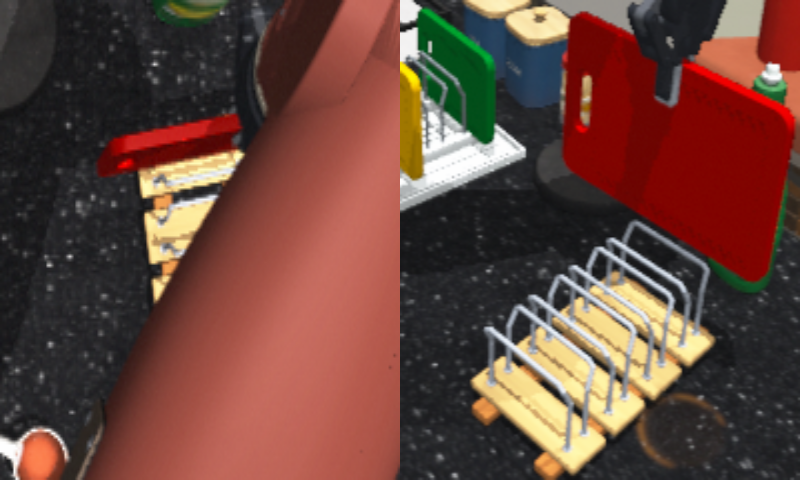

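View pics/r1_wrist.png

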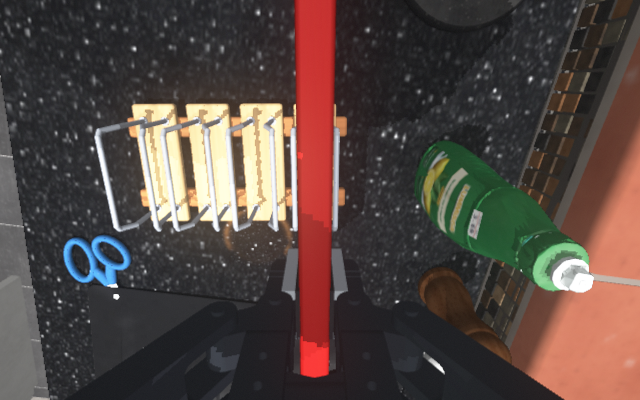

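Wrist view: the red board (cols ~300–333) hangs centred between slot_1's hoops (cols 293 and 338), and the numbers agree (board t=0.572, slot 0.5725). Lowering.

```bash
python3 -m creep '[[0,0,1,0,0,0,0],[0,0,2.5,0,0,0,0],[0,0,4,0,0,0,0],[0,0,5,0,0,0,0],[0,0,6,0,0,0,0],[0,0,7,0,0,0,0],[0,0,7.5,0,0,0,0],[0,0,7.5,0,0,0,0]]'; python3 -m creep '[[0,0,0.4,0,0,0,0],[0,0,0.8,0,0,0,0],[0,0,1.2,0,0,0,0],[0,0,1.6,0,0,0,0],[0,0,2,0,0,0,0],[0,0,2.3,0,0,0,0],[0,0,2.5,0,0,0,0],[0,0,2.5,0,0,0,0]]'
```

```text
time: 7.95
tool_pos: [0.6078, -0.211, 0.1738]
tool_rot: [-2.061, -2.368, 0.0]
force: [-0.9, -0.0, -4.9]
opening: 0.0112
time: 8.62
tool_pos: [0.6081, -0.2112, 0.1497]
tool_rot: [-2.062, -2.369, 0.0]
force: [-0.3, 0.1, -4.9]
opening: 0.0114
```

```bash
python3 -m creep '[[0,0,0.1,0,0,0,0],[0,0,0.2,0,0,0,0],[0,0,0.3,0,0,0,0],[0,0,0.3,0,0,0,0]]'; python3 -m creep '[[0,0,0.1,0,0,0,0],[0,0,0.1,0,0,0,0],[0,0,0.1,0,0,0,0]]'
```

```text
time: 8.95
tool_pos: [0.6084, -0.2115, 0.1473]
tool_rot: [2.062, 2.37, 0.0]
force: [0.8, -0.2, -4.5]
opening: 0.0114
time: 9.2
tool_pos: [0.6087, -0.2115, 0.1472]
tool_rot: [2.062, 2.369, 0.0]
force: [-1.6, 0.1, 3.4]
opening: 0.0111
```

```bash
python3 -m creep '[[0,0,0,0,0,0,0.15],[0,0,0,0,0,0,0.25],[0,0,0,0,0,0,0.35],[0,0,0,0,0,0,0.45],[0,0,0,0,0,0,0.45],[0,0,0,0,0,0,0.45],[0,0,0,0,0,0,0.45]]'; python3 -m creep '[[0,0,-1,0,0,0,0.45],[0,0,-3,0,0,0,0.45],[0,0,-5,0,0,0,0.45],[0,0,-7,0,0,0,0.45],[2,-0.5,-9,0,0,0,0.45],[5,-1.3,-10,0,0,1,0.45],[8,-2,-10,0,0,2,0.45],[11,-3,-10,0,0,3,0.45]]'; python3 look.py r2 red
```

```text
time: 9.78
tool_pos: [0.6084, -0.2114, 0.1463]
tool_rot: [-2.062, -2.37, -0.0]
force: [0.6, -0.6, -0.8]
opening: 0.0386
time: 10.45
tool_pos: [0.5636, -0.1059, 0.2481]
tool_rot: [2.124, 2.312, 0.002]
force: [0.8, 0.2, 0.1]
opening: 0.0387
wires []
scene 0.91 756 top z 0.18516642740544878 minz 0.02826575651624413 mid [ 0.6067 -0.2125] yaw 8.091110526821025 len 0.23539521932598717
wires [(0.376, 43), (0.379, 83), (0.415, 48), (0.418, 83), (0.436, 86), (0.439, 29), (0.472, 18), (0.475, 85), (0.478, 28), (0.493, 76), (0.496, 46), (0.532, 70), (0.535, 41), (0.55, 35), (0.553, 76)]
wrist 0.66 2056 top z 0.18389085089827836 minz 0.028622033589145855 mid [ 0.5995 -0.1622] yaw 7.473814000522473 len 0.14661185375150293
wires [(0.376, 71), (0.379, 253), (0.382, 17), (0.415, 97), (0.418, 230), (0.433, 43), (0.436, 173), (0.439, 56), (0.472, 18), (0.475, 56), (0.493, 104), (0.496, 111), (0.529, 24), (0.532, 241), (0.535, 131), (0.55, 187), (0.553, 215), (0.592, 25)]
[ 0.5638 -0.1072  0.2467] [2.1235 2.3142 0.0003] [-0.5059  0.5744  0.0122] tool t,s 0.5434029651900592 -0.1846587213487289
```

```bash
python3 -c "
import cv2
p=cv2.imread('pics/r2_top.png')[130:290,300:480];s=cv2.imread('pics/r2_scene.png')[120:330,270:470]
cv2.imwrite('pics/r2.png',cv2.hconcat([cv2.resize(p,(400,480)),cv2.resize(s,(400,480))]))"
```

```text
(no output)
```

View pics/r2.png

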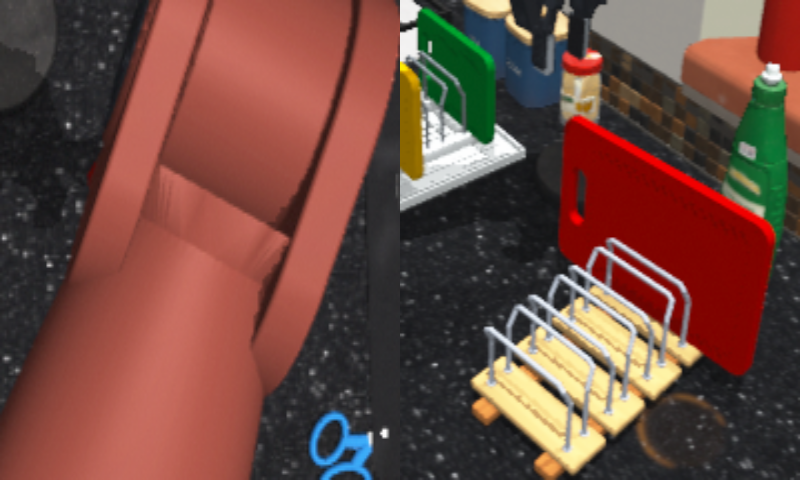

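Red stands in slot_1 (top edge z≈0.184, upright). On to blue.

```bash
python3 -m creep '[[3,-0.6,0,0,0,0.6,0.45],[7,-1.5,0,0,0,1.2,0.45],[11,-2.4,0,0,0,1.8,0.45],[15,-3.3,0,0,0,2.5,0.45],[19,-4.2,0,0,0,3.2,0.45],[23,-5,0,0,0,4,0.45],[26,-5.7,0,0,0,4.9,0.45],[28.5,-6.2,0,0,0,4.9,0.45]]';python3 - <<'E'
from h import *
o=env.get_obs();print(o['tool_pos'],o['tool_rot'])
E
python3 -m creep '[[2.0,-0.9,0,0,0,0,0.45],[3.3,-0.9,0,0,0,0,0.45],[4.2,-0.9,0,0,0,0,0.45],[4.2,-0.9,0,0,0,0,0.45]]'; python3 look.py b0 blue
```

```text
time: 11.42
tool_pos: [0.4768, 0.1735, 0.2466]
tool_rot: [-2.222, -2.221, -0.0]
force: [1.4, 0.6, -0.0]
opening: 0.0388
[0.4768484  0.17350882 0.2465764 ] [-2.22162838e+00 -2.22123523e+00 -4.80536568e-04]
time: 11.75
tool_pos: [0.4686, 0.2147, 0.2462]
tool_rot: [-2.22, -2.223, -0.0]
force: [0.4, -0.0, 0.6]
opening: 0.0387
top 0.94 305 top z 0.16971110329664482 minz 0.03791945122473042 mid [0.4652 0.168 ] yaw -0.3707117691292731 len 0.11582666203145815
wires [(0.376, 42), (0.379, 40), (0.415, 46), (0.418, 30), (0.433, 30), (0.436, 47), (0.472, 31), (0.475, 45), (0.493, 49), (0.532, 50), (0.535, 16), (0.55, 43), (0.553, 30), (0.589, 49), (0.592, 29)]
scene 0.8 293 top z 0.1690389968294645 minz 0.026500220430861147 mid [0.465  0.2088] yaw -0.0994205477270103 len 0.20759159244360736
wires [(0.376, 37), (0.379, 90), (0.415, 39), (0.418, 87), (0.436, 92), (0.439, 22), (0.472, 18), (0.475, 87), (0.478, 25), (0.493, 75), (0.496, 48), (0.532, 71), (0.535, 41), (0.55, 39), (0.553, 70)]
wrist 0.8 4987 top z 0.16800887626839117 minz 0.15934454889884114 mid [0.4658 0.2185] yaw -0.2963962010997125 len 0.2086291634884654
wires []
[0.4685 0.2131 0.2463] [ 2.2223  2.2206 -0.0001] [-0.0866  1.0892  0.3884] tool t,s 0.49360311885222025 0.14586539081778319
```

View pics/b0_wrist.png

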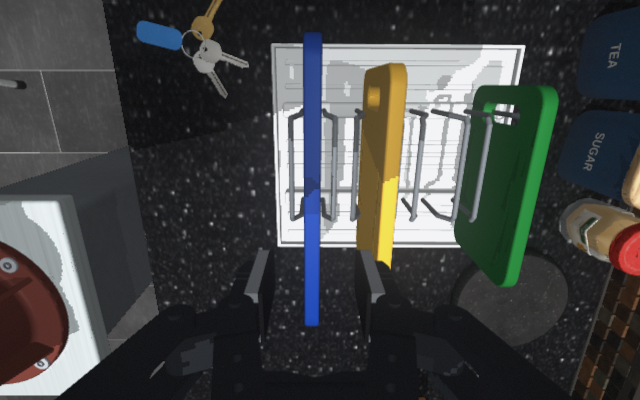

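Blue's edge (cols 304–320) is slightly front of the finger midpoint (315): shift −3 mm and descend.

```bash
python3 -m creep '[[0,-0.2,2,0,0,0,0.45],[0,-0.3,4.5,0,0,0,0.45],[0,-0.3,7,0,0,0,0.45],[0,-0.3,9,0,0,0,0.45],[0,-0.3,11,0,0,0,0.45],[0,-0.3,11.7,0,0,0,0.45],[0,-0.3,11.7,0,0,0,0.45],[0,-0.3,11.7,0,0,0,0]]'; python3 -m creep '[[0,0,0,0,0,0,0],[0,0,0,0,0,0,0],[0,0,0,0,0,0,0],[0,0,0,0,0,0,0],[0,0,0,0,0,0,0],[0,0,-0.3,0,0,0,0],[0,0,-0.8,0,0,0,0],[0,0,-1.5,0,0,0,0]]'
```

```text
time: 12.72
tool_pos: [0.4654, 0.2137, 0.13]
tool_rot: [2.221, 2.221, 0.0]
force: [0.2, 0.6, 1.9]
opening: 0.0274
time: 13.38
tool_pos: [0.4645, 0.214, 0.1441]
tool_rot: [-2.22, -2.221, 0.002]
force: [-0.8, -0.0, -3.7]
opening: 0.0113
```

```bash
python3 -m creep '[[0,0,-1,0,0,0,0],[0,0,-3,0,0,0,0],[0,0,-5,0,0,0,0],[0,0,-7,0,0,0,0],[0,0,-8.5,0,0,0,0],[0,0,-9.2,0,0,0,0],[-1,0,-9.2,0,0,0,0],[-3,0,-9.2,0,0,0,0]]'; python3 -m creep '[[-2.5,0.9,0,0,0,-1,0],[-5,1.8,0,0,0,-2,0],[-8,2.7,0,0,0,-3,0],[-11,3.6,0,0,0,-4,0],[-14,4.5,0,0,0,-5,0],[-17,5.4,0,0,0,-6,0],[-20,6.3,0,0,0,-7,0],[-23,7.2,0,0,0,-8,0]]'
python3 - <<'E'
from h import *
o=env.get_obs();q=o['tool_pos'];print(q,o['tool_rot']); a=np.radians(8);print('t,s',q[0]*np.cos(a)+q[1]*np.sin(a),-q[0]*np.sin(a)+q[1]*np.cos(a))
E
```

```text
time: 14.05
tool_pos: [0.4651, 0.1846, 0.2364]
tool_rot: [-2.218, -2.224, -0.001]
force: [-0.0, -0.4, -3.9]
opening: 0.0112
time: 14.72
tool_pos: [0.5369, -0.0479, 0.2354]
tool_rot: [-2.059, -2.371, 0.001]
force: [0.9, 1.1, -3.0]
opening: 0.0115
[ 0.5368654  -0.04787876  0.23537003] [-2.05883844e+00 -2.37127731e+00  7.95900160e-04]
t,s 0.5249772316671587 -0.12213002608476153
```

```bash
python3 -m creep '[[-3,-0.3,0,0,0,0,0],[-6,-0.5,0,0,0,0,0],[-9,-0.8,0,0,0,0,0],[-12,-1.05,0,0,0,0,0],[-14.5,-1.05,0,0,0,0,0],[-16.4,-1.05,0,0,0,0,0],[-17.2,-1.05,0,0,0,0,0],[-17.2,-1.05,0,0,0,0,0]]'; python3 look.py b1 blue
```

```text
time: 15.38
tool_pos: [0.5502, -0.2194, 0.2351]
tool_rot: [-2.062, -2.368, 0.001]
force: [0.6, 0.6, -3.8]
opening: 0.0117
top 0.74 281 top z 0.2730894847942777 minz 0.019193744626667373 mid [ 0.5401 -0.1574] yaw 7.614482741271423 len 0.09527732045111056
wires [(0.433, 18), (0.436, 25), (0.472, 23), (0.475, 37), (0.493, 43), (0.532, 39), (0.55, 43), (0.553, 28), (0.589, 47), (0.592, 29)]
scene 0.92 606 top z 0.2723765626251474 minz 0.13089869861752734 mid [ 0.5476 -0.2186] yaw 8.165788725721361 len 0.21212542556985775
wires [(0.376, 40), (0.379, 89), (0.415, 46), (0.418, 80), (0.433, 16), (0.436, 88), (0.439, 24), (0.472, 16), (0.475, 91), (0.478, 24), (0.493, 75), (0.496, 43), (0.532, 76), (0.535, 32)]
wrist 0.74 1130 top z 0.2019827054141702 minz 0.01368405613515374 mid [ 0.7404 -0.2097] yaw 3.0200922696092705 len 0.02993957300956611
wires [(0.376, 124), (0.379, 468), (0.382, 92), (0.415, 145), (0.418, 424), (0.421, 37), (0.433, 53), (0.436, 355), (0.439, 189), (0.472, 88), (0.475, 356), (0.478, 159), (0.493, 322), (0.496, 270), (0.532, 379), (0.535, 219), (0.55, 278), (0.553, 314)]
[ 0.551  -0.2166  0.2365] [2.0587 2.373  0.0004] [-0.7052 -0.3247 -3.5514] tool t,s 0.5155040841922426 -0.29118432462201965
```

View pics/b1_wrist.png

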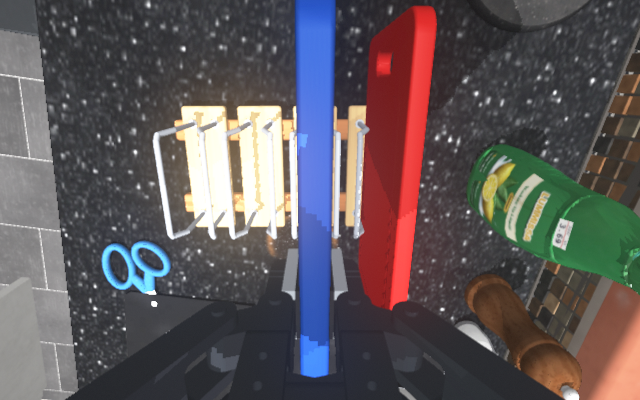

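Same symmetric picture (hoops at 293/337 around the board). Lowering.

```bash
python3 -m creep '[[0,0,1,0,0,0,0],[0,0,2.5,0,0,0,0],[0,0,4,0,0,0,0],[0,0,5,0,0,0,0],[0,0,6,0,0,0,0],[0,0,7,0,0,0,0],[0,0,7.5,0,0,0,0],[0,0,7.5,0,0,0,0]]'; python3 -m creep '[[0,0,0.4,0,0,0,0],[0,0,0.8,0,0,0,0],[0,0,1.2,0,0,0,0],[0,0,1.6,0,0,0,0],[0,0,2,0,0,0,0],[0,0,2.3,0,0,0,0],[0,0,2.5,0,0,0,0],[0,0,2.5,0,0,0,0]]';python3 -m creep '[[0,0,0.1,0,0,0,0],[0,0,0.1,0,0,0,0]]'; python3 -m creep '[[0,0,0.1,0,0,0,0],[0,0,0.1,0,0,0,0]]'
```

```text
time: 16.35
tool_pos: [0.5504, -0.2173, 0.1599]
tool_rot: [-2.059, -2.37, 0.0]
force: [0.1, -0.1, -4.1]
opening: 0.0111
time: 17.02
tool_pos: [0.5507, -0.2176, 0.1357]
tool_rot: [-2.06, -2.371, -0.0]
force: [0.4, -0.4, -3.4]
opening: 0.0112
time: 17.18
tool_pos: [0.551, -0.2178, 0.1353]
tool_rot: [2.06, 2.371, 0.0]
force: [-0.5, -0.0, -3.5]
opening: 0.0113
time: 17.35
tool_pos: [0.551, -0.2177, 0.1343]
tool_rot: [2.06, 2.372, 0.0]
force: [0.5, -0.2, -4.4]
opening: 0.0114
```

```bash
python3 -m creep '[[0,0,0.1,0,0,0,0],[0,0,0.1,0,0,0,0]]'; python3 -m creep '[[0,0,0.1,0,0,0,0],[0,0,0.1,0,0,0,0]]'
```

```text
time: 17.52
tool_pos: [0.5509, -0.2177, 0.1332]
tool_rot: [-2.06, -2.372, -0.0]
force: [-0.6, -0.6, -3.3]
opening: 0.0109
time: 17.68
tool_pos: [0.5512, -0.2178, 0.1331]
tool_rot: [2.06, 2.371, 0.0]
force: [-1.2, 2.0, 3.2]
opening: 0.0116
```

```bash
python3 -m creep '[[0,0,0,0,0,0,0.15],[0,0,0,0,0,0,0.25],[0,0,0,0,0,0,0.35],[0,0,0,0,0,0,0.45],[0,0,0,0,0,0,0.45],[0,0,0,0,0,0,0.45],[0,0,0,0,0,0,0.45]]'; python3 -m creep '[[0,0,-1,0,0,0,0.45],[0,0,-3,0,0,0,0.45],[0,0,-5,0,0,0,0.45],[0,0,-7,0,0,0,0.45],[2,-0.5,-9,0,0,0,0.45],[5,-1,-11,0,0,1,0.45],[8,-1.5,-11,0,0,2,0.45],[11,-2,-11,0,0,3,0.45]]'; python3 look.py b2 blue; python3 -c "
import cv2
p=cv2.imread('pics/b2_top.png')[130:290,300:480];s=cv2.imread('pics/b2_scene.png')[120:330,270:470]
cv2.imwrite('pics/b2.png',cv2.hconcat([cv2.resize(p,(400,480)),cv2.resize(s,(400,480))]))"
```

```text
time: 18.27
tool_pos: [0.551, -0.2178, 0.1323]
tool_rot: [-2.06, -2.372, -0.0]
force: [-0.1, 1.1, -0.0]
opening: 0.0383
time: 18.93
tool_pos: [0.516, -0.111, 0.2447]
tool_rot: [2.121, 2.313, 0.002]
force: [-0.1, 0.4, -0.3]
opening: 0.0386
wires []
scene 0.8 711 top z 0.17045203770197037 minz 0.030445570742839278 mid [ 0.5495 -0.2195] yaw 8.009630942317662 len 0.20992074973736463
wires [(0.376, 41), (0.379, 89), (0.415, 40), (0.418, 91), (0.436, 96), (0.439, 19), (0.475, 86), (0.478, 16), (0.493, 67), (0.496, 39)]
wrist 0.83 2658 top z 0.16890268593936733 minz 0.026768664677794162 mid [ 0.5448 -0.1803] yaw 7.904085114303604 len 0.14268775519227872
wires [(0.376, 111), (0.379, 216), (0.415, 44), (0.418, 54), (0.436, 32), (0.439, 18), (0.472, 110), (0.475, 257), (0.478, 49), (0.49, 36), (0.493, 250), (0.496, 130), (0.529, 31), (0.532, 66), (0.55, 60), (0.553, 44)]
[ 0.516  -0.1122  0.2426] [2.1216 2.3162 0.0001] [ 0.0619 -0.2573 -0.0237] tool t,s 0.49535892608819837 -0.18290690436016566
```

View pics/b2.png

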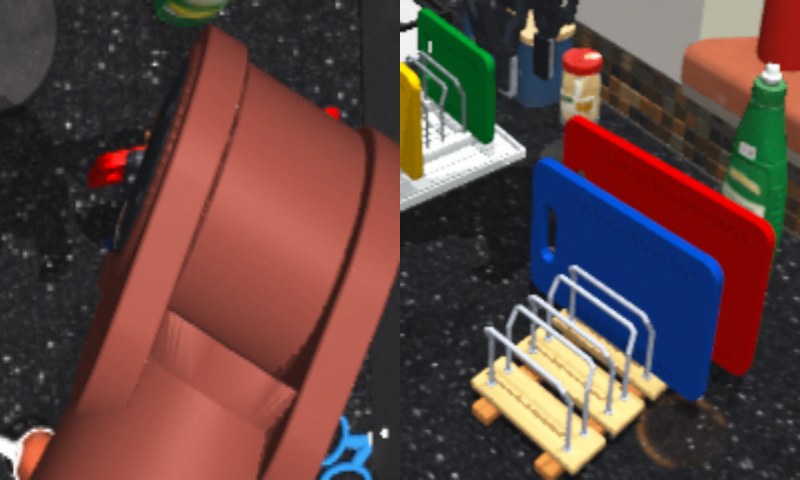

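Blue stands upright in slot_2 (top z≈0.169). On to yellow.

```bash
python3 -m creep '[[3,0.3,0,0,0,0.6,0.45],[7,0.7,0,0,0,1.2,0.45],[11,1.2,0,0,0,1.8,0.45],[15,1.6,0,0,0,2.5,0.45],[19,2.0,0,0,0,3.2,0.45],[23,2.5,0,0,0,4,0.45],[26,2.8,0,0,0,5,0.45],[29,3.1,0,0,0,5,0.45]]'
python3 -m creep '[[2.0,0.3,0,0,0,0,0.45],[2.8,0.3,0,0,0,0,0.45],[2.8,0.3,0,0,0,0,0.45],[2.8,0.3,0,0,0,0,0.45]]'; python3 look.py y0 yellow
```

```text
time: 19.9
tool_pos: [0.5215, 0.1812, 0.2421]
tool_rot: [-2.222, -2.22, 0.0]
force: [-0.5, -0.9, -0.1]
opening: 0.0383
time: 20.23
tool_pos: [0.5245, 0.2072, 0.242]
tool_rot: [-2.221, -2.222, 0.001]
force: [0.8, 0.1, 0.1]
opening: 0.0384
top 0.62 219 top z 0.1551296476223855 minz 0.0855505480648581 mid [0.5226 0.1679] yaw -0.5021136962162316 len 0.09919133948487953
wires [(0.376, 41), (0.379, 40), (0.415, 45), (0.418, 31), (0.433, 29), (0.436, 47), (0.472, 33), (0.475, 45), (0.493, 50), (0.532, 51), (0.535, 18), (0.55, 45), (0.553, 28), (0.589, 51), (0.592, 29)]
scene 0.62 219 top z 0.1539424121802148 minz 0.0294063807989869 mid [0.5219 0.2047] yaw -0.2625677005076965 len 0.18130545456701216
wires [(0.376, 37), (0.379, 86), (0.415, 43), (0.418, 84), (0.436, 93), (0.439, 28), (0.475, 93), (0.493, 76), (0.496, 30)]
wrist 0.84 4058 top z 0.15295490274338291 minz 0.005480713931717631 mid [0.5238 0.2136] yaw -0.27486653555603063 len 0.18522994161387063
wires []
[0.5244 0.2071 0.2424] [2.2222 2.2205 0.0003] [-0.6142  0.0214 -0.8465] tool t,s 0.548090221394822 0.13209310015481063
```

View pics/y0_wrist.png

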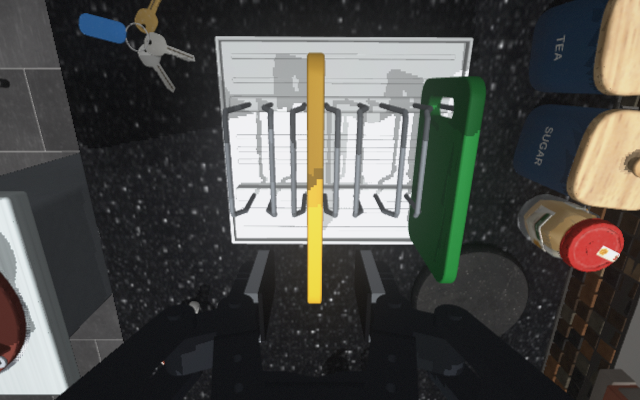

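Yellow's edge (col 315) is centred between the fingers. Descend and grip.

```bash
python3 -m creep '[[0,0,2,0,0,0,0.45],[0,0,5,0,0,0,0.45],[0,0,8,0,0,0,0.45],[0,0,10.5,0,0,0,0.45],[0,0,12,0,0,0,0.45],[0,0,12.7,0,0,0,0.45],[0,0,12.7,0,0,0,0.45],[0,0,12.7,0,0,0,0]]'; python3 -m creep '[[0,0,0,0,0,0,0],[0,0,0,0,0,0,0],[0,0,0,0,0,0,0],[0,0,0,0,0,0,0],[0,0,0,0,0,0,0],[0,0,-0.3,0,0,0,0],[0,0,-0.8,0,0,0,0],[0,0,-1.5,0,0,0,0]]';python3 -m creep '[[0,0,-1,0,0,0,0],[0,0,-3,0,0,0,0],[0,0,-5,0,0,0,0],[0,0,-7,0,0,0,0],[0,0,-8.5,0,0,0,0],[0,0,-9.2,0,0,0,0],[-1,0,-9.2,0,0,0,0],[-3,0,-9.2,0,0,0,0]]'
```

```text
time: 21.2
tool_pos: [0.5245, 0.2078, 0.1161]
tool_rot: [2.221, 2.221, 0.001]
force: [-0.0, 0.3, 0.4]
opening: 0.0274
time: 21.87
tool_pos: [0.5237, 0.208, 0.1302]
tool_rot: [-2.22, -2.222, 0.001]
force: [0.7, 0.0, -3.4]
opening: 0.0114
time: 22.53
tool_pos: [0.5241, 0.1786, 0.2223]
tool_rot: [-2.218, -2.224, -0.001]
force: [-0.4, -0.7, -3.3]
opening: 0.0113
```

```bash
python3 -m creep '[[-2,-0.7,0,0,0,-1,0],[-4,-1.4,0,0,0,-2,0],[-6,-2.1,0,0,0,-3,0],[-8,-2.8,0,0,0,-4,0],[-10,-3.5,0,0,0,-5,0],[-12.5,-4.3,0,0,0,-6,0],[-15,-5,0,0,0,-7,0],[-17,-5.7,0,0,0,-8,0]]'
python3 - <<'E'
from h import *
o=env.get_obs();q=o['tool_pos'];print(q,o['tool_rot']); a=np.radians(8);print('t,s',q[0]*np.cos(a)+q[1]*np.sin(a),-q[0]*np.sin(a)+q[1]*np.cos(a))
E
```

```text
time: 23.2
tool_pos: [0.4662, 0.0061, 0.2211]
tool_rot: [-2.059, -2.371, 0.001]
force: [0.1, 0.5, -2.0]
opening: 0.0115
[0.46618073 0.00613727 0.22113677] [-2.05917194e+00 -2.37126389e+00  1.42696883e-03]
t,s 0.462498031601742 -0.058802270550612226
```

```bash
python3 -m creep '[[-3,-0.5,0,0,0,0,0],[-6.5,-0.5,0,0,0,0,0],[-10,-0.5,0,0,0,0,0],[-13.5,-0.5,0,0,0,0,0],[-17,-0.5,0,0,0,0,0],[-20,-0.5,0,0,0,0,0],[-22.5,-0.5,0,0,0,0,0],[-23.5,-0.5,0,0,0,0,0]]'; python3 -m creep '[[0,0,0,0,0,0,0],[0,0,0,0,0,0,0]]'; python3 look.py y1 yellow
```

```text
time: 23.87
tool_pos: [0.4943, -0.2288, 0.2207]
tool_rot: [-2.063, -2.368, 0.001]
force: [0.3, -0.8, -2.4]
opening: 0.0111
time: 24.03
tool_pos: [0.4945, -0.2253, 0.2214]
tool_rot: [-2.06, -2.369, -0.0]
force: [-0.3, -0.1, -2.5]
opening: 0.0112
top 0.71 207 top z 0.25821792724098475 minz 0.16377110924634744 mid [ 0.4855 -0.1667] yaw 7.881641506527918 len 0.07872804264050348
wires [(0.376, 37), (0.379, 34), (0.415, 32), (0.418, 24), (0.433, 23), (0.436, 33), (0.472, 22), (0.475, 41), (0.493, 39), (0.496, 16), (0.532, 49), (0.535, 17), (0.55, 41), (0.553, 31), (0.589, 51), (0.592, 29)]
scene 0.65 483 top z 0.25756024976799435 minz 0.1332637849636818 mid [ 0.492 -0.225] yaw 8.45745721300963 len 0.18911711124797848
wires [(0.376, 47), (0.379, 80), (0.415, 47), (0.418, 83), (0.436, 102), (0.439, 23), (0.472, 17), (0.475, 85), (0.478, 18)]
wrist 0.56 11619 top z 0.25815075127738885 minz 0.2504799653275482 mid [ 0.4894 -0.1907] yaw 8.038838504113597 len 0.12778673131297646
wires [(0.376, 192), (0.379, 457), (0.382, 42), (0.415, 226), (0.418, 376), (0.433, 120), (0.436, 390), (0.439, 115), (0.472, 158), (0.475, 383), (0.478, 99), (0.49, 26), (0.493, 424), (0.496, 203), (0.508, 182), (0.55, 403), (0.553, 288)]
[ 0.4953 -0.2246  0.2225] [2.0587 2.3727 0.0003] [-0.4938 -0.1772 -2.9912] tool t,s 0.4592027287954381 -0.2913091608963799
```

View pics/y1_wrist.png

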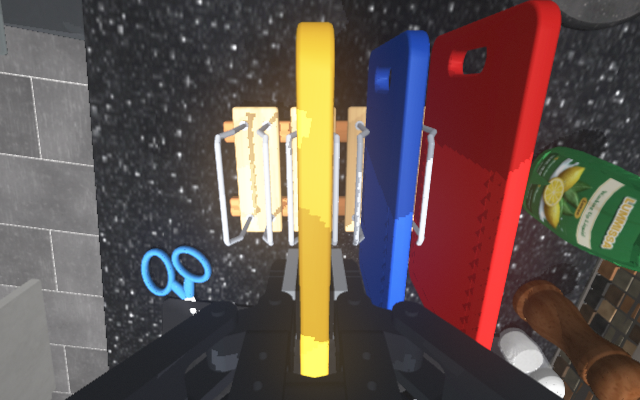

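Hoops sit at cols 289/336 about the board, some 1.5 mm too far back; correct by −0.15 cm across and lower.

```bash
python3 -m creep '[[0,-0.15,1,0,0,0,0],[0,-0.15,2.5,0,0,0,0],[0,-0.15,4,0,0,0,0],[0,-0.15,5,0,0,0,0],[0,-0.15,6,0,0,0,0],[0,-0.15,7,0,0,0,0],[0,-0.15,7.5,0,0,0,0],[0,-0.15,7.5,0,0,0,0]]'; python3 -m creep '[[0,0,0.4,0,0,0,0],[0,0,0.8,0,0,0,0],[0,0,1.2,0,0,0,0],[0,0,1.6,0,0,0,0],[0,0,2,0,0,0,0],[0,0,2.3,0,0,0,0],[0,0,2.5,0,0,0,0],[0,0,2.5,0,0,0,0]]';python3 -m creep '[[0,0,0.1,0,0,0,0],[0,0,0.1,0,0,0,0]]'; python3 -m creep '[[0,0,0.1,0,0,0,0],[0,0,0.1,0,0,0,0]]'; python3 -m creep '[[0,0,0.1,0,0,0,0],[0,0,0.1,0,0,0,0]]'
```

```text
time: 25.0
tool_pos: [0.4932, -0.2252, 0.1459]
tool_rot: [-2.059, -2.37, -0.0]
force: [-0.4, 0.5, -1.6]
opening: 0.0112
time: 25.67
tool_pos: [0.4935, -0.2255, 0.1217]
tool_rot: [-2.06, -2.371, -0.0]
force: [-0.4, -1.2, -2.4]
opening: 0.0115
time: 25.83
tool_pos: [0.4938, -0.2257, 0.1213]
tool_rot: [2.06, 2.371, 0.0]
force: [-0.1, -0.2, -2.6]
opening: 0.0113
time: 26.0
tool_pos: [0.4937, -0.2257, 0.1203]
tool_rot: [2.06, 2.372, 0.0]
force: [-0.2, -0.2, -2.5]
opening: 0.0113
time: 26.17
tool_pos: [0.4937, -0.2257, 0.1192]
tool_rot: [2.06, 2.371, 0.0]
force: [-0.5, -0.8, -3.0]
opening: 0.0111
```

```bash
python3 -m creep '[[0,0,0.1,0,0,0,0],[0,0,0.1,0,0,0,0]]'
```

```text
time: 26.33
tool_pos: [0.4939, -0.2257, 0.1192]
tool_rot: [2.06, 2.371, 0.0]
force: [-1.4, 2.3, 3.8]
opening: 0.0114
```

```bash
python3 -m creep '[[0,0,0,0,0,0,0.15],[0,0,0,0,0,0,0.25],[0,0,0,0,0,0,0.35],[0,0,0,0,0,0,0.45],[0,0,0,0,0,0,0.45],[0,0,0,0,0,0,0.45],[0,0,0,0,0,0,0.45]]'; python3 -m creep '[[0,0,-1,0,0,0,0.45],[0,0,-3,0,0,0,0.45],[0,0,-5,0,0,0,0.45],[0,0,-7,0,0,0,0.45],[2,-0.5,-9,0,0,0,0.45],[5,-1,-12,0,0,1,0.45],[8,-1,-12,0,0,2,0.45],[11,-1,-12,0,0,3,0.45]]'; python3 look.py y2 yellow; python3 -c "
import cv2
p=cv2.imread('pics/y2_top.png')[130:290,300:480];s=cv2.imread('pics/y2_scene.png')[120:330,270:470]
cv2.imwrite('pics/y2.png',cv2.hconcat([cv2.resize(p,(400,480)),cv2.resize(s,(400,480))]))"
```

```text
time: 26.92
tool_pos: [0.4937, -0.2256, 0.1183]
tool_rot: [-2.06, -2.372, -0.0]
force: [-0.7, 0.2, -0.1]
opening: 0.0387
time: 27.58
tool_pos: [0.4688, -0.1177, 0.2413]
tool_rot: [2.121, 2.312, 0.002]
force: [0.5, 0.3, 0.2]
opening: 0.0381
wires [(0.55, 29), (0.553, 18), (0.589, 51), (0.592, 29)]
scene 0.69 95 top z 0.22833032987977286 minz 0.09293131268520553 mid [ 0.7533 -0.2129] yaw 37.8969466016041 len 0.025843895698478177
wires [(0.376, 43), (0.379, 82), (0.415, 40), (0.418, 86), (0.436, 86), (0.439, 21)]
wrist 0.74 60 top z 0.09123261506685357 minz 0.01814133782129527 mid [ 0.5253 -0.1773] yaw -41.731670207192145 len 0.008259495741598209
wires [(0.376, 31), (0.379, 40), (0.415, 202), (0.418, 200), (0.433, 121), (0.436, 263), (0.439, 18), (0.472, 165), (0.475, 243), (0.478, 27), (0.493, 26), (0.508, 25), (0.55, 265), (0.553, 119)]
[ 0.4686 -0.1187  0.2385] [ 2.1217  2.3164 -0.0001] [-0.0935 -0.4942 -0.3968] tool t,s 0.44748082499822384 -0.18279638038489793
```

View pics/y2.png

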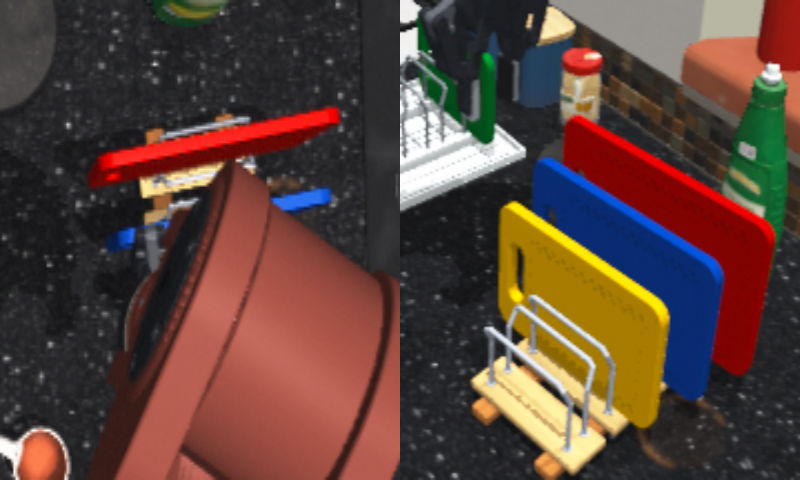

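The yellow board is upright and seated in slot_3 by the picture (the network took the soap for it this time). On to green.

```bash
python3 -m creep '[[2.5,1.6,0,0,0,0.6,0.45],[5.7,3.6,0,0,0,1.2,0.45],[9,5.7,0,0,0,1.8,0.45],[12.2,7.8,0,0,0,2.5,0.45],[15.4,9.9,0,0,0,3.2,0.45],[18.6,12,0,0,0,4,0.45],[21.8,14,0,0,0,5,0.45],[25,16,0,0,0,5,0.45]]'; python3 -m creep '[[2.0,1.3,0,0,0,0,0.45],[4,2.5,0,0,0,0,0.45],[5.3,3.2,0,0,0,0,0.45],[5.3,3.2,0,0,0,0,0.45]]'; python3 look.py g0 green
```

```text
time: 28.55
tool_pos: [0.607, 0.1457, 0.2377]
tool_rot: [-2.223, -2.219, 0.001]
force: [0.2, -1.3, 1.6]
opening: 0.0384
time: 28.88
tool_pos: [0.639, 0.1992, 0.2367]
tool_rot: [-2.219, -2.222, 0.001]
force: [0.7, 0.1, -0.6]
opening: 0.0383
top 0.56 219 top z 0.13885078519033195 minz 0.04371258023220871 mid [0.6381 0.2032] yaw 0.4016910428894234 len 0.15224784379563086
wires [(0.376, 40), (0.379, 41), (0.415, 44), (0.418, 33), (0.433, 29), (0.436, 48), (0.472, 32), (0.475, 50), (0.493, 51), (0.529, 18), (0.532, 51), (0.535, 17), (0.55, 45), (0.553, 28), (0.589, 49), (0.592, 31)]
scene 0.61 195 top z 0.13905447707906587 minz 0.007994797325845746 mid [0.6385 0.2025] yaw -0.12476942510054412 len 0.15693923821847297
wires [(0.376, 33), (0.379, 94), (0.415, 44), (0.418, 85), (0.436, 91), (0.439, 17)]
wrist 0.9 3266 top z 0.13836610421636783 minz 0.1295557941898125 mid [0.6398 0.2101] yaw -0.27402655064457626 len 0.16154728515387556
wires []
[0.6378 0.1968 0.2385] [2.2222 2.2206 0.0001] [-0.2551  0.1028  0.0534] tool t,s 0.6590307972629058 0.10614246802731848
```

View pics/g0_wrist.png

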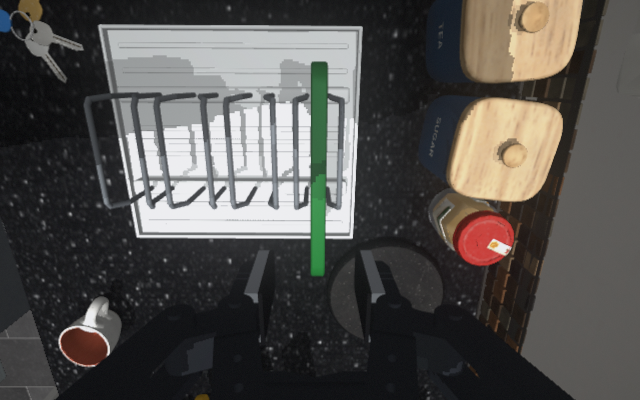

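Green's edge (col 319) lies about midway between the fingers; shift +9 mm along, +1 mm across, descend and grip.

```bash
python3 -m creep '[[0.9,0.1,2,0,0,0,0.45],[0.9,0.1,5,0,0,0,0.45],[0.9,0.1,8,0,0,0,0.45],[0.9,0.1,10.5,0,0,0,0.45],[0.9,0.1,12.5,0,0,0,0.45],[0.9,0.1,13.4,0,0,0,0.45],[0.9,0.1,13.4,0,0,0,0.45],[0.9,0.1,13.4,0,0,0,0]]'; python3 -m creep '[[0,0,0,0,0,0,0],[0,0,0,0,0,0,0],[0,0,0,0,0,0,0],[0,0,0,0,0,0,0],[0,0,0,0,0,0,0],[0,0,-0.3,0,0,0,0],[0,0,-0.8,0,0,0,0],[0,0,-1.5,0,0,0,0]]'
```

```text
time: 29.85
tool_pos: [0.639, 0.2066, 0.1052]
tool_rot: [2.221, 2.221, 0.001]
force: [0.4, 0.7, 0.9]
opening: 0.0276
time: 30.52
tool_pos: [0.6383, 0.207, 0.119]
tool_rot: [-2.22, -2.221, 0.002]
force: [0.2, 0.3, -3.2]
opening: 0.0113
```

```bash
python3 -m creep '[[0,0,-1,0,0,0,0],[0,0,-3,0,0,0,0],[0,0,-5,0,0,0,0],[0,0,-7,0,0,0,0],[0,0,-8.7,0,0,0,0],[0,0,-9.5,0,0,0,0],[-1,-1,-9.5,0,0,0,0],[-3,-3,-9.5,0,0,0,0]]'; python3 -m creep '[[-2,-2.2,0,0,0,-1,0],[-4.2,-4.5,0,0,0,-2,0],[-6.5,-7,0,0,0,-3,0],[-8.8,-9.5,0,0,0,-4,0],[-11.2,-12,0,0,0,-5,0],[-13.5,-14.5,0,0,0,-6,0],[-15.8,-17,0,0,0,-7,0],[-17.7,-18.8,0,0,0,-8,0]]'; python3 -m creep '[[0,0,0,0,0,0,0]]'
python3 - <<'E'
from h import *
o=env.get_obs();q=o['tool_pos'];print(q,o['tool_rot']); a=np.radians(8);print('t,s',q[0]*np.cos(a)+q[1]*np.sin(a),-q[0]*np.sin(a)+q[1]*np.cos(a))
E
```

```text
time: 31.18
tool_pos: [0.6099, 0.1779, 0.2147]
tool_rot: [2.219, 2.223, 0.003]
force: [0.9, -1.1, -2.7]
opening: 0.0108
time: 31.85
tool_pos: [0.4191, -0.0009, 0.2143]
tool_rot: [2.059, 2.373, -0.0]
force: [0.1, 0.2, -2.3]
opening: 0.0114
time: 31.93
tool_pos: [0.4187, -0.0023, 0.2147]
tool_rot: [2.062, 2.37, -0.002]
force: [0.1, 0.1, -2.4]
opening: 0.0109
[ 0.41872489 -0.00232656  0.21468099] [ 2.06159126e+00  2.36964693e+00 -1.59629508e-03]
t,s 0.4143260960263152 -0.060579155229494364
```

```bash
python3 -m creep '[[-3,-1.3,0,0,0,0,0],[-6.5,-1.5,0,0,0,0,0],[-10,-1.5,0,0,0,0,0],[-13.5,-1.5,0,0,0,0,0],[-17,-1.5,0,0,0,0,0],[-20,-1.5,0,0,0,0,0],[-22.5,-1.5,0,0,0,0,0],[-23.5,-1.5,0,0,0,0,0]]'; python3 -m creep '[[0,0,0,0,0,0,0],[0,0,0,0,0,0,0]]'; python3 look.py g1 green
```

```text
time: 32.6
tool_pos: [0.4391, -0.2378, 0.2139]
tool_rot: [2.063, 2.369, -0.001]
force: [0.1, -0.7, -3.7]
opening: 0.0112
time: 32.77
tool_pos: [0.4389, -0.2345, 0.2141]
tool_rot: [-2.06, -2.37, -0.001]
force: [-0.9, -0.0, -3.6]
opening: 0.0114
top 0.7 162 top z 0.09799177465900617 minz 0.01919466423563446 mid [ 0.5501 -0.22  ] yaw 10.425004850844923 len 0.0954271868238158
wires [(0.376, 29), (0.415, 31), (0.418, 24), (0.433, 22), (0.436, 44), (0.472, 31), (0.475, 51), (0.493, 49), (0.532, 54), (0.535, 16), (0.55, 44), (0.553, 28), (0.589, 50), (0.592, 29)]
scene 0.66 384 top z 0.24548905379962963 minz 0.1346186793174869 mid [ 0.4358 -0.235 ] yaw 9.161653665265142 len 0.16372373464992576
wires [(0.376, 43), (0.379, 86), (0.415, 41), (0.418, 82)]
wrist 0.6 9465 top z 0.24564870764240682 minz 0.23564473923902207 mid [ 0.4345 -0.2094] yaw 8.045248123425592 len 0.11994518007566812
wires [(0.376, 275), (0.379, 390), (0.415, 323), (0.418, 351), (0.433, 202), (0.436, 410), (0.439, 65), (0.49, 97), (0.493, 493), (0.496, 145)]
[ 0.4391 -0.2341  0.2145] [2.0589 2.3724 0.0002] [ 0.4356 -1.0509 -3.5987] tool t,s 0.40224568124732896 -0.29297183216215045
```

View pics/g1_wrist.png

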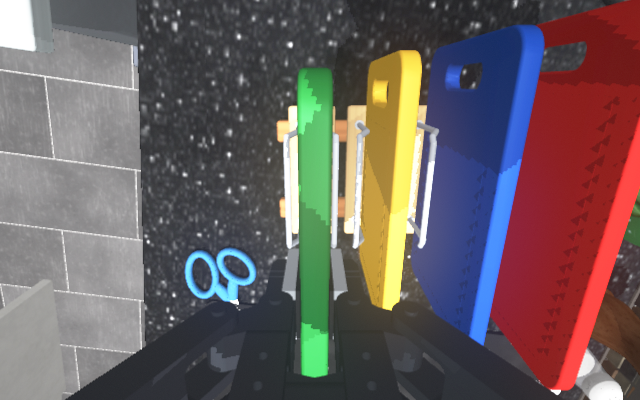

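Hoops at 289/335 again show ~2 mm too far back; correct −0.2 cm and lower.

```bash
python3 -m creep '[[0,-0.2,1,0,0,0,0],[0,-0.2,2.5,0,0,0,0],[0,-0.2,4,0,0,0,0],[0,-0.2,5,0,0,0,0],[0,-0.2,6,0,0,0,0],[0,-0.2,7,0,0,0,0],[0,-0.2,7.5,0,0,0,0],[0,-0.2,7.5,0,0,0,0]]'; python3 -m creep '[[0,0,0.4,0,0,0,0],[0,0,0.8,0,0,0,0],[0,0,1.2,0,0,0,0],[0,0,1.6,0,0,0,0],[0,0,2,0,0,0,0],[0,0,2.3,0,0,0,0],[0,0,2.5,0,0,0,0],[0,0,2.5,0,0,0,0]]';python3 -m creep '[[0,0,0.1,0,0,0,0],[0,0,0.2,0,0,0,0],[0,0,0.3,0,0,0,0],[0,0,0.3,0,0,0,0]]'; python3 -m creep '[[0,0,0.1,0,0,0,0],[0,0,0.1,0,0,0,0]]'; python3 -m creep '[[0,0,0.1,0,0,0,0],[0,0,0.1,0,0,0,0]]'
```

```text
time: 33.73
tool_pos: [0.4365, -0.2347, 0.138]
tool_rot: [-2.059, -2.37, -0.0]
force: [-0.2, 0.3, -3.1]
opening: 0.0111
time: 34.4
tool_pos: [0.4368, -0.235, 0.1138]
tool_rot: [-2.06, -2.371, -0.0]
force: [-0.6, 0.3, -2.7]
opening: 0.011
time: 34.73
tool_pos: [0.437, -0.2352, 0.1112]
tool_rot: [-2.06, -2.372, -0.0]
force: [-0.5, 0.7, -1.9]
opening: 0.0112
time: 34.9
tool_pos: [0.437, -0.2352, 0.1102]
tool_rot: [-2.06, -2.372, -0.0]
force: [0.3, 0.2, -2.5]
opening: 0.0111
time: 35.07
tool_pos: [0.437, -0.2352, 0.1091]
tool_rot: [-2.06, -2.371, -0.0]
force: [0.6, -0.2, -2.4]
opening: 0.0107
```

```bash
python3 -m creep '[[0,0,0.1,0,0,0,0],[0,0,0.1,0,0,0,0]]'; python3 -m creep '[[0,0,0.05,0,0,0,0],[0,0,0.05,0,0,0,0]]'
```

```text
time: 35.23
tool_pos: [0.4372, -0.2353, 0.1087]
tool_rot: [2.06, 2.371, 0.0]
force: [-0.1, 1.1, 0.5]
opening: 0.0107
time: 35.4
tool_pos: [0.4373, -0.2353, 0.1086]
tool_rot: [2.06, 2.371, 0.0]
force: [-1.5, 2.0, 5.2]
opening: 0.0113
```

```bash
python3 -m creep '[[0,0,0,0,0,0,0.15],[0,0,0,0,0,0,0.25],[0,0,0,0,0,0,0.35],[0,0,0,0,0,0,0.45],[0,0,0,0,0,0,0.45],[0,0,0,0,0,0,0.45],[0,0,0,0,0,0,0.45]]'; python3 -m creep '[[0,0,-1,0,0,0,0.45],[0,0,-3,0,0,0,0.45],[0,0,-5,0,0,0,0.45],[0,0,-7,0,0,0,0.45],[0,0,-9,0,0,0,0.45],[0,0,-12,0,0,0,0.45],[3,0,-13,0,0,0,0.45],[6,0,-13,0,0,0,0.45]]'; python3 -m creep '[[4,0,0,0,0,0,0.45],[8,0,0,0,0,0,0.45],[12,0,0,0,0,0,0.45],[16,0,0,0,0,0,0.45],[20,0,0,0,0,0,0.45],[24,0,0,0,0,0,0.45],[28,0,0,0,0,0,0.45],[30,0,0,0,0,0,0.45]]';  python3 -m creep '[[0,0,0,0,0,0,0.45],[0,0,0,0,0,0,0.45],[0,0,0,0,0,0,0.45]]'
cat > fin.py <<'E'
from h import *
np.set_printoptions(precision=4,suppress=True)
a=np.radians(8)
cal={'red':(.5725,.16),'blue':(.5145,.145),'yellow':(.457,.13),'green':(.3995,.115)}
for cam in("top","scene"):
    p,d=eyes.capture(cam); cv2.imwrite(f"pics/fin_{cam}.png",p[:,:,::-1])
    hsv=cv2.cvtColor(p,cv2.COLOR_RGB2HSV)
    P=world(cam,d,np.ones(d.shape,bool)); C=hsv[d>0].astype(int)
    t=P[:,0]*np.cos(a)+P[:,1]*np.sin(a); s=-P[:,0]*np.sin(a)+P[:,1]*np.cos(a)
    for n,(t0,H) in cal.items():
        k=(abs(t-t0)<.025)&(abs(s+.295)<.16)&(C[:,1]>150)&(P[:,2]>.024+H-.008)&(P[:,2]<.024+H+.012)
        k2=(abs(t-t0)<.025)&(abs(s+.295)<.16)&(C[:,1]>150)&(P[:,2]>.11)&(P[:,2]<.13)
        if k.sum()<10: print(cam,n,'few');continue
        e=np.percentile(s[k],[1,99]); f=np.polyfit(s[k],t[k],1)
        print(cam,n,k.sum(),'x',np.median(t[k])-t0,'y',e.mean()+.2955,'len',e[1]-e[0],'topz',np.percentile(P[k,2],90)-.024-H,'yaw err',np.degrees(f[0]))
        for m in finder.masks_of('board_'+n,cam)[:2]: print('    net',round(m['score'],2),[int(b) for b in m['bbox']])
    for n in('cup','soap'):
        m=finder.masks_of(n,cam)[0]; print(n,np.median(world(cam,d,m['mask']),axis=0),[int(b) for b in m['bbox']])
o=env.get_obs(); print(o['time'],o['tool_pos'],o['force'])
E
python3 fin.py; python3 -c "
import cv2
p=cv2.imread('pics/fin_top.png')[130:310,280:480];s=cv2.imread('pics/fin_scene.png')[120:330,240:470]
cv2.imwrite('pics/fin.png',cv2.hconcat([cv2.resize(p,(400,480)),cv2.resize(s,(400,480))]))"
```

```text
time: 35.98
tool_pos: [0.437, -0.2352, 0.1077]
tool_rot: [-2.06, -2.372, -0.0]
force: [1.2, -0.1, -0.4]
opening: 0.0384
time: 36.65
tool_pos: [0.4293, -0.1767, 0.2416]
tool_rot: [2.06, 2.366, 0.0]
force: [1.3, 0.6, 0.4]
opening: 0.0388
time: 37.32
tool_pos: [0.3856, 0.1246, 0.239]
tool_rot: [2.058, 2.373, 0.003]
force: [0.4, -0.2, 0.2]
opening: 0.0386
time: 37.57
tool_pos: [0.3868, 0.1209, 0.2383]
tool_rot: [2.06, 2.372, 0.0]
force: [-0.3, 0.2, 0.4]
opening: 0.0383
top red 596 x -0.0007657997781570502 y 0.00579014597602584 len 0.23827085194598888 topz 0.0012703850136401573 yaw err 0.13943455625067425
    net 0.92 [339, 162, 453, 194]
top blue 493 x -0.0005243604378610822 y 0.006966051138699858 len 0.21495898468133548 topz 0.0015723650530131694 yaw err 0.036269556019022604
    net 0.92 [346, 191, 447, 216]
top yellow 443 x -0.0006470528795924912 y 0.007606287473108875 len 0.19046810890689647 topz 0.0015923173819635539 yaw err 0.06206778501545031
    net 0.8 [353, 218, 445, 239]
    net 0.4 [346, 194, 449, 213]
top green 373 x 0.00028068330706193523 y 0.005458915406802212 len 0.1654626
[... 369 characters left out ...]
287]
scene blue 780 x -0.0025521944494872884 y 0.0012021260973614778 len 0.21300369949658965 topz 0.0019305942377416119 yaw err -0.055650351387596005
    net 0.85 [335, 187, 432, 299]
scene yellow 714 x -0.0029510505736290438 y 0.002936558685930679 len 0.18640818172251505 topz 0.0019795940201375317 yaw err -0.03755595729474368
    net 0.85 [319, 206, 404, 309]
scene green 677 x -0.0023954873559481893 y -0.0004468441886245622 len 0.162387158919134 topz 0.0019667911732882265 yaw err -0.10170042505868362
    net 0.72 [304, 228, 378, 321]
cup [ 0.3546 -0.0202  0.0369] [229, 235, 259, 271]
soap [ 0.7413 -0.2231  0.1546] [431, 150, 463, 224]
38.2667 [0.3867 0.1212 0.2378] [ 0.5248  0.3456 -0.5194]
```

View pics/fin.png

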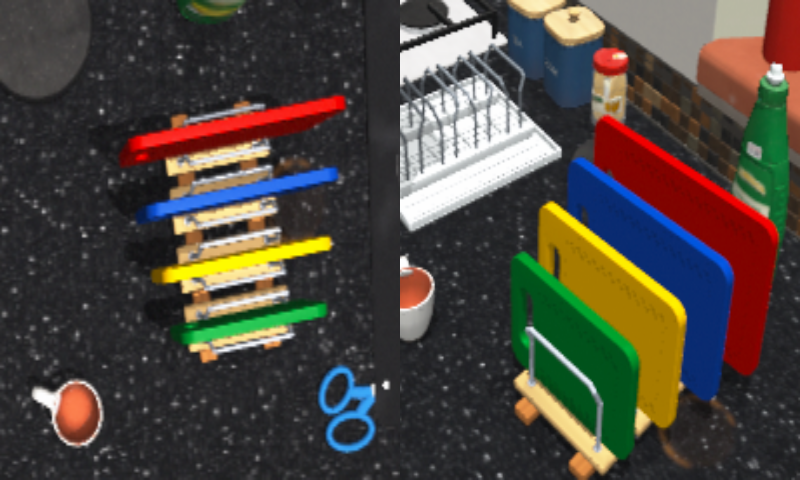

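All four boards are in order, seated and upright. The arm is clear, and the cup and soap have not moved. Handing in.

```bash
python3 -c "
from station import env
print(env.close_job())"
```

```text
the job is handed in; nothing more can be done
None
```

All four boards are in the bamboo rack: red in slot_1 at the back, then blue, yellow and green at the front. I lowered each one until the wrist force showed it resting on the slat, then released it. I handed the job in at about 38 s and got no verdict back.

**Last checks:** these are from the top and scene cameras.
- **Position:** each board is within about 3 mm across its slot and 8 mm along it.
- **Height:** top edges read 1–2 mm above nominal, so the boards are down on the slats.
- **Angle:** turn error is under 0.3°. I judged upright by eye in both pictures rather than measuring the lean.
- **Arm:** it stands clear of everything.
- **Cup and bottle:** they show no movement beyond measurement noise.

**Disagreements:**
- The two cameras differ by about 2–3 mm across and 4–6 mm along, roughly the calibration error.
- The networks sometimes took the bottle or something else for a board. After the yellow placing, for example, I went by the picture instead.

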